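# Empty the tilting pot and build the tote stack

## Robot

A 6-joint arm with a two-finger parallel gripper is mounted at the origin on the work surface. World frame = base frame: x ahead of the robot, y to its left, z up, the work surface at z = 0. Lengths are in m, angles in rad, forces in N, time in s.
With the tool pointing down it reaches from about 0.325 to 0.9 m from the base axis. Payload 6.1 kg.
Tool frame: the origin (TCP) lies on the mounting face of the last link; the fingertips stand 173 mm ahead of it and the grasp point (between the pads) lies 155 mm ahead of it; z points along the fingers, y is the line along which they close (so a half turn about z gives the same grasp; the last joint's range is limited). The gripper opens to 85 mm and grips with 20 to 120 N. Pads are 22 mm wide; open, the fingers measure 114 mm over their backs; the gripper's body (76 mm by 85 mm) begins 54 mm behind the grasp point. The pads swing forward as they close: fully open they stand 13 mm farther back than shut.
Start: joints at [-1.454, 0.22, 1.526, -0, 1.395, -0.126], TCP at [0.15, -0.607, 0.405] pointing down, gripper open.
Joint ranges: [-2.98, 2.98], [-0.91, 2.08], [0.09, 2.57], [-1.24, 4.39], [0.2, 2.65], [-2.68, 2.68]. Speed limits (rad/s): [2.57, 2.57, 3.01, 3.14, 3.14, 3.14].

## Interface

Orientations are given as a unit quaternion [w, x, y, z].
In Python, from plant import r, eyes, sign_off gives the robot as it stands.
- The arm moves only by the shell command python3 -m jog 'ROWS'. ROWS is JSON, a list of rows, each a list of 3 entries, a list of its own where there are three numbers: the turn, a rotation vector about the tool's x, y, z each as a share of 90 degrees, from -1 to 1, then the shift along the tool's x, y, z each as a share of 0.1 m, from -1 to 1, then the opening, from 0 (shut) to 1 (fully open). A call has 1 to 20 rows; each row is the pose to reach, as a shift and turn from the pose commanded when the call began, along the tool's axes at that moment; what a row does not reach only later rows make up. A row lasts 1/8 s, in which the tool goes at most 62.5 mm and 10.7 degrees, less where a joint would pass 70% of its speed; a pose out of reach is approached as far as the arm can. A call with a number of a shift or a turn outside -1 to 1 is refused whole. A call with a gripper value outside its range is refused whole. The fingers move at their own pace and stop on an object; the grip force is fixed at half the most. Time passes only in rows, so rows that repeat a pose let the fingers close. It gives the time, the measured TCP pose, the force, the opening and the grip force at its end, in the units of the state.
- r.observe(): the state, without advancing time (a new reading comes with each control period).
- eyes.capture(name): name is "scene" or "top" or "wrist"; returns (picture, depth): 480x640x3 uint8, red, green, blue; 480x640 float32, m along the optical axis (not along the pixel's ray), 0 where there is no reading.
- eyes.calibration(name): a dict with "fx", "fy", "cx", "cy" (pixels), "extrinsics" (4x4, takes a point from camera to world coordinates); the wrist camera has in their place "hand_eye" (4x4, takes a point from camera to tool coordinates, whose origin is the TCP and whose axes are the flange's). Camera axes: x right, y down, z forward; pixel columns grow to the right and rows downward; lengths in m; the calibration is good to about 2 mm. A picture is of the moment at which its call begins: read the wrist's pose just before it. calibration takes no time and is no camera call.
- sign_off(): hands the job in; it is judged then, once.
The state is a dict: "clock": time; "joints": joint angles; "dq": joint speeds; "effort": joint torques, N m; "ee_pos": TCP position; "orientation": TCP orientation; "force": force on the tool from outside, world axes, zero at the start; "moment": the same for the moment, N m; "width": opening from 0.0 (shut) to 1.0 (fully open); "finger_force": force on a finger pad.
Only numpy, scipy, OpenCV 4.12 (cv2) and the standard library are available. Lean on these libraries where they do the work, as an engineer would, in place of code of your own. Each camera call takes 0.05 s, during which the arm holds its last target. There are 200 camera calls.

## Task

Stand the empty tote on the bench in front of the tilting cradle, tip the pot with its lever until all the balls have dropped into the tote, and swing the pot fully upright again. Then set the filled tote in the steel stacking base and stack all the packed totes on it in one pile, each turned end for end to the one below so that it stands on the stacking ribs and does not nest. Leave the bottle and the dish where they are.

Things in the scene. Friction and masses are not known exactly. Their poses are not given: they have to be found in the camera images.
- tote_a_mid (a point): empty blue stack-nest tote, 0.15 kg; point = its middle, 35 mm above its underside, z up. All totes alike: 164 (x) x 110 (y) x 70 mm high. The top 30 mm is an upright collar, wall 3 mm; below, the body tapers to a bottom of 141 x 85 mm. White label card on the +x end. More under tote_b, tote_c, tote_d
- tote_b_mid (a point): packed tote (two rows of jars, tops 26 mm up, within 28 mm of the middle line), 0.21 kg, 2 or 3 of tote_b, c, d are present, others None. GRIPS of every tote: on each long side the collar is thickened to an upright plate, from 51 to 61.5 mm off the middle line, 50 mm long, centred at x = +12 mm, from the rim 30 mm down. Pinch it from above, one finger inside; inside, the wall is clear from x = -16 to +40 mm
- tote_c_mid (a point): packed tote (two rows of jars, tops 26 mm up, within 28 mm of the middle line), 0.21 kg, 2 or 3 of tote_b, c, d are present, others None. RIBS of every tote: two stacking ribs inside each long wall, x = -36 to -16 and +40 to +60 mm, reaching in to 30 mm off the middle line, tops 62 mm above the underside; below each, a matching channel outside
- tote_d_mid (a point): packed tote (two rows of jars, tops 26 mm up, within 28 mm of the middle line), 0.21 kg, 2 or 3 of tote_b, c, d are present, others None. FACING of any two totes: with x axes alike the upper drops over the ribs and nests, only 32 mm above the lower; turned end for end (x axes opposite) it stands on the ribs, 62 mm above the lower, with 8 mm of play each way
- ball_1_mid (a point): white plastic roll-on applicator ball, 28 mm across, 14 g, in the pot at the start; the point is its centre. Up to six balls; absent ones read None
- ball_2_mid (a point): white plastic roll-on applicator ball, 28 mm across, 14 g, in the pot at the start; the point is its centre. Up to six balls; absent ones read None
- ball_3_mid (a point): white plastic roll-on applicator ball, 28 mm across, 14 g, in the pot at the start; the point is its centre. Up to six balls; absent ones read None
- ball_4_mid (a point): white plastic roll-on applicator ball, 28 mm across, 14 g, in the pot at the start; the point is its centre. Up to six balls; absent ones read None
- ball_5_mid (a point): white plastic roll-on applicator ball, 28 mm across, 14 g, in the pot at the start; the point is its centre. Up to six balls; absent ones read None
- ball_6_mid (a point): white plastic roll-on applicator ball, 28 mm across, 14 g, in the pot at the start; the point is its centre. Up to six balls; absent ones read None
- cradle (a joint): tilt of the pot on its pivot stand, rad: 0 = upright on its rest, 1.92 = tipped against the stop. The pot (aluminium, 104 mm across, 100 high) swings about a level line at its front; tipping carries the mouth forwards and down, and the balls roll out over the front lip from about 1.6 rad. Stiff pivot: stays where it is left; 3 to 6 N at the lever grip
- lever_grip (a point): centre of the round black hand grip on the cradle lever: 24 mm thick, 68 mm long, level, along the pivot line (stand y), 120 mm to the -y side of the stand middle. It circles the pivot line at 130 mm: pot upright, the lever leans back 45 degrees from vertical (to stand +x); fully tipped, it leans 65 degrees forwards (-x)
- pivot (a point): middle of the pivot line, 125 mm above the bench, on the fixed steel stand; its axes are the stand axes: -x is the way the pot pours, y is along the pivot line, z up. The stand has two uprights, 63 to 71 mm to either side, front edges 6 mm ahead of the pivot
- drop (a point): where the middle of the receiving tote belongs as it stands on the bench (35 mm up), 105 mm ahead of the pivot line, its length along the stand x (either end first); axes as pivot. With the pot upright, a tote can be lowered here straight from above
- base_top (a point): centre of the floor of the fixed steel stacking base, a shallow tray 166 x 110 mm outside, 158 x 102 mm inside, floor 4 mm and lip 14 mm above the bench; x along its length, z up. A tote stands in it either way round with 8 mm of play, its middle then 35 mm above this point
- bottle: white plastic bottle, 58 mm across, 150 mm high, a bystander; origin at its foot
- dish: steel dish, 90 mm across, 35 mm high, a bystander; origin at its foot
Mind the look-alikes: they are no part of the job. Leave any turquoise look-alike of the part that bears tote_a_mid alone. Leave any pink look-alike of the part that bears tote_b_mid alone.

How it is judged:
By the outcome, as a careful person would: the job done as asked, in the order asked, and still so for the second after the job is handed in, with the robot touching nothing.
Of tote_b, tote_c, tote_d only 2 to 3 are there at a start; the rules pass over those that are not, and their reading is None.
Of ball_1, ball_2, ball_3, ball_4, ball_5, ball_6 only 4 to 6 are there at a start; the rules pass over those that are not, and their reading is None.
At some moment in a run one of tote_b, tote_c, tote_d may be knocked a few centimetres aside while the robot is not near it.
It also fails if it takes over 210 s, if anything falls off the work surface, if the arm or the gripper's body presses on something with over 40 N, if the wrist force passes 120 N, or if a joint passes its speed limit or range.

## Working session

There is one attempt and no reset: what is moved stays moved. The work goes in short steps, Python scripts to look and compute and a shell command to move; the robot and the scene stay as the last step left them, time stands still between calls to the robot, and variables do not carry over. Pictures are saved under pics/ and viewed, at most 15 in all, crops included, and the job is handed in when it is done.

```bash
ls; mkdir -p pics
python3 - <<'E'
from plant import r,eyes
import cv2,numpy as np
print(r.observe())
for n in("scene","top"):
    p,d=eyes.capture(n); cv2.imwrite(f"pics/{n}0.png",p[:,:,::-1]); np.save(f"pics/{n}0.npy",d)
    c=eyes.calibration(n); print(n,c)
print(eyes.calibration("wrist"))
E
```

```text
pics
{'clock': 0.0, 'joints': array([-1.45409362e+00,  2.21208337e-01,  1.52763926e+00, -5.81741026e-05,
        1.39466632e+00, -1.26079110e-01]), 'dq': array([-0.00205623,  0.00078212, -0.00223737, -0.00177173,  0.00021532,
        0.00056618]), 'effort': array([-2.07040604e-03, -4.96907651e+01, -3.89400387e+01, -3.66216727e-04,
        1.08628391e-02, -1.34469997e-05]), 'ee_pos': array([ 0.15021993, -0.60639424,  0.40359503]), 'orientation': array([-9.60755162e-04,  9.92640088e-01,  1.21098028e-01, -2.41282091e-05]), 'force': array([ 0.43351931, -0.06571249,  0.07353572]), 'moment': array([-0.00954655, -0.03921201, -0.01915402]), 'finger_force': 0.0, 'width': 0.9966674522707617}
scene {'fx': 451.6742855756411, 'fy': 451.6742855756411, 'cx': 331.96340868184774, 'cy': 244.70322568943774, 'extrinsics': array([[-0.74066646,  0.43742258, -0.50997517,  0.98133285],
       [ 0.67181597,  0.47228905, -0.57061928,  0.52366637],
       [-0.00874607, -0.76524802, -0.64367614,  0.77859596],
       [ 0.        ,  0.        ,  0.        ,  1.        ]])}
top {'fx': 478.88017162278527, 'fy': 478.88017162278527, 'cx': 317.5352811555792, 'cy': 231.61130146010584, 'extrinsics': array([[-0.01974609, -0.99835838,  0.05376473,  0.39842421],
       [-0.99979967,  0.01989347,  0.00220745, -0.04831155],
       [-0.0032734 , -0.05371037, -0.99855119,  1.28307017],
       [ 0.        ,  0.        ,  0.        ,  1.        ]])}
{'fx': 345.15326282204273, 'fy': 345.15326282204273, 'cx': 321.6743013412482, 'cy': 239.76772984884082, 'hand_eye': array([[-1.41734804e-03, -9.58036123e-01, -2.86643992e-01,
         7.33926977e-02],
       [ 9.99998989e-01, -1.32629155e-03, -5.11824415e-04,
         8.25808859e-04],
       [ 1.10172774e-04, -2.86644427e-01,  9.58037035e-01,
         3.09223015e-02],
       [ 0.00000000e+00,  0.00000000e+00,  0.00000000e+00,
         1.00000000e+00]])}
```

View pics/top0.png

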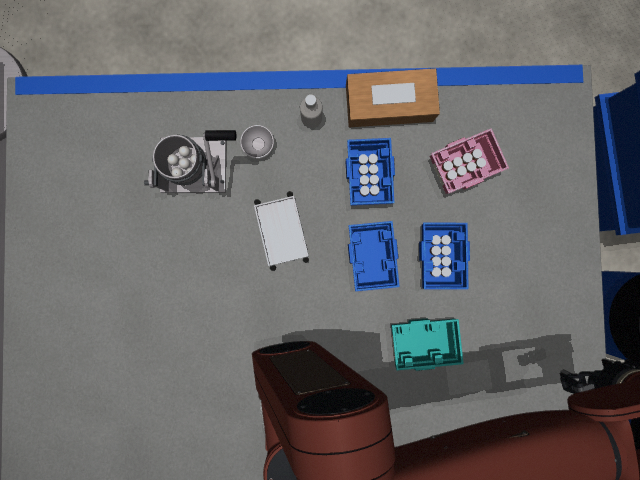

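View pics/scene0.png

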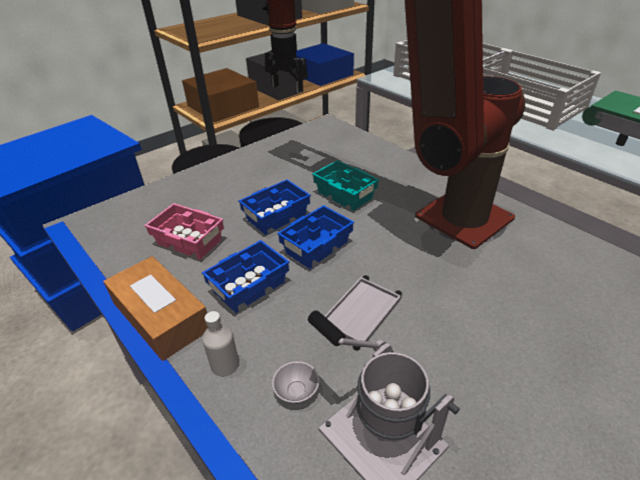

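```bash
cat > h.py <<'E'
import numpy as np,cv2
from plant import r,eyes
from scipy.spatial.transform import Rotation as R
def tcp():
    s=r.observe(); T=np.eye(4); q=s['orientation']
    T[:3,:3]=R.from_quat([q[1],q[2],q[3],q[0]]).as_matrix(); T[:3,3]=s['ee_pos']; return T
def cloud(n):
    T=tcp(); p,d=eyes.capture(n); c=eyes.calibration(n)
    E=c['extrinsics'] if n!='wrist' else T@c['hand_eye']
    v,u=np.mgrid[:480,:640]
    P=np.stack([(u-c['cx'])/c['fx']*d,(v-c['cy'])/c['fy']*d,d],-1)@E[:3,:3].T+E[:3,3]
    P[d==0]=np.nan
    return p,d,P
def blobs(p,P,lo,hi,amin=300):
    m=cv2.inRange(cv2.cvtColor(p,cv2.COLOR_RGB2HSV),lo,hi)
    m=cv2.morphologyEx(m,cv2.MORPH_CLOSE,np.ones((5,5)))
    n,l,s,c=cv2.connectedComponentsWithStats(m)
    return [(l==i,s[i],c[i]) for i in range(1,n) if s[i,4]>amin]
def totefit(Q,ztop):
    Q=Q[(abs(Q[:,2]-ztop)<.008)]
    (cx,cy),(w,h),a=cv2.minAreaRect((Q[:,:2]*1000).astype(np.float32))
    if w<h: a+=90; w,h=h,w
    t=np.radians(a); ax=np.array([np.cos(t),np.sin(t)]); c=np.array([cx,cy])/1000
    L=(Q[:,:2]-c)@np.c_[ax,[-ax[1],ax[0]]]
    g=L[abs(L[:,1])>.0565,0]
    if len(g) and np.median(g)<0: ax=-ax
    return c,np.degrees(np.arctan2(ax[1],ax[0])),w,h,len(g),np.median(g) if len(g) else 0
E
python3 - <<'E'
from h import *
p,d,P=cloud('top')
for m,s,c in blobs(p,P,(105,120,60),(130,255,255)):
    if s[2]>100 or c[0]>560: continue
    Q=P[m]; Q=Q[~np.isnan(Q[:,0])]
    z=np.percentile(Q[:,2],90); print('tote',c.round(),np.round(z,3),*[np.round(x,3) for x in totefit(Q,z)])
# base: low rim, bright
def bb(u0,v0,u1,v1,zlo,zhi,nm):
    Q=P[v0:v1,u0:u1].reshape(-1,3);Q=Q[(Q[:,2]>zlo)&(Q[:,2]<zhi)]
    (c,w,a)=cv2.minAreaRect((Q[:,:2]*1000).astype(np.float32)); print(nm,np.round(c),np.round(w),round(a,1),len(Q),Q.mean(0).round(3))
bb(245,180,320,280,.002,.03,'base'); bb(190,120,240,142,.15,.3,'grip')
bb(140,125,235,200,.09,.135,'pot'); bb(140,165,235,200,.05,.3,'upr');bb(300,90,328,130,.05,.2,'bottle'); bb(236,120,280,165,.02,.05,'dish')
print('bench z',np.nanmedian(P[300:330,100:200,2]))
g=p[120:205,135:285]; cv2.imwrite('pics/cr.png',cv2.resize(g[:,:,::-1],(750,425)))
E
```

```text
tote [371. 170.] 0.07 [ 0.616 -0.183] 2.387 168.376 123.294 82 0.011
tote [373. 256.] 0.07 [ 0.4   -0.186] 4.485 167.683 123.031 74 0.013
tote [446. 255.] 0.071 [ 0.397 -0.367] -1.075 164.689 123.179 94 -0.016
base [476.  50.] [199. 266.] 88.9 3305 [0.473 0.05  0.006]
grip [677. 195.] [ 23. 121.] 0.1 359 [0.676 0.171 0.224]
pot [634. 287.] [174. 114.] 89.5 1214 [0.635 0.29  0.109]
upr [610. 287.] [175.  67.] 89.5 1303 [0.606 0.286 0.122]
bottle [775. -34.] [54. 52.] 89.3 505 [ 0.768 -0.035  0.108]
dish [709. 111.] [88. 87.] 89.3 376 [0.715 0.113 0.03 ]
bench z -0.0003045166533323096
```

View pics/cr.png

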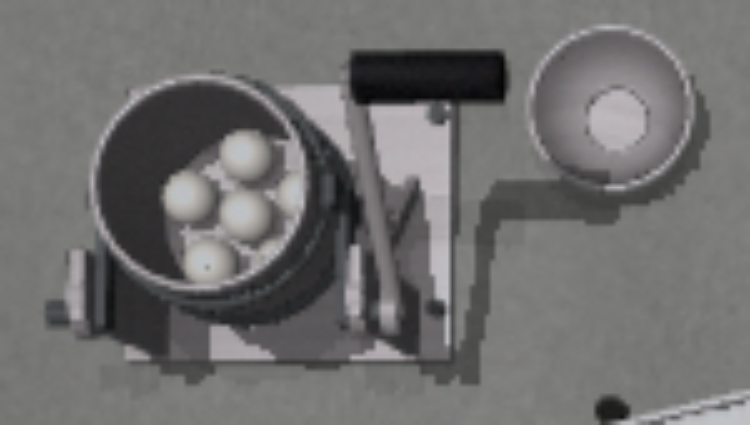

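```bash
python3 - <<'E'
from h import *
p,d,P=cloud('top'); g=p.max(2)
v,u=np.mgrid[:480,:640]
def rect(m,nm):
    m=m&~np.isnan(P[...,0]); n,l,s,c=cv2.connectedComponentsWithStats(m.astype(np.uint8)); m=l==1+s[1:,4].argmax()
    Q=P[m]; c,w,a=cv2.minAreaRect((Q[:,:2]*1000).astype(np.float32)); print(nm,np.round(c,1),np.round(w,1),round(a,1),m.sum(),np.percentile(Q[:,2],[5,50,95]).round(3))
box=lambda a,b,c,e:(u>=a)&(u<c)&(v>=b)&(v<e)
rect(box(240,180,325,285)&(g>170),'base')
rect(box(200,120,245,145)&(g<45)&(P[...,2]>.15),'grip')
rect(box(140,120,240,205)&(P[...,2]>.001)&(P[...,2]<.02)&(g>150),'plate')
# pot rim
rect(box(140,120,206,190)&(P[...,2]>.12),'pot')
for w in [box(140,165,160,195),box(200,170,210,190)]:
    Q=P[w&(P[...,2]>.06)]; Q=Q[~np.isnan(Q[:,0])]; print('upr',np.percentile(Q,[2,50,98],axis=0).round(3).tolist())
E
python3 - <<'E'
import cv2
i=cv2.imread('pics/scene0.png')[170:320,140:370]; cv2.imwrite('pics/cr2.png',cv2.resize(i,None,fx=3.4,fy=3.4,interpolation=cv2.INTER_CUBIC))
E
```

```text
base [472.   52.2] [163.8 109.2] 12.3 2370 [-0.     0.004  0.013]
grip [677.6 168.5] [21.3 67.9] 0.0 290 [0.22  0.226 0.23 ]
plate [663.6 221.2] [109.3  40.8] 0.6 307 [0.005 0.009 0.014]
pot [637.9 297.2] [153.3 122. ] 89.4 1218 [0.125 0.148 0.171]
upr [[0.579, 0.327, 0.086], [0.599, 0.351, 0.132], [0.625, 0.371, 0.171]]
upr [[0.577, 0.216, 0.095], [0.598, 0.222, 0.133], [0.619, 0.245, 0.146]]
```

View pics/cr2.png

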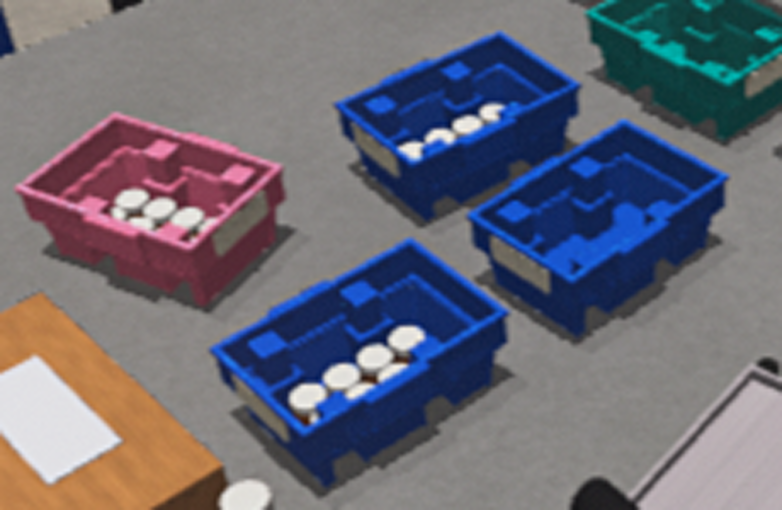

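```bash
cat >> h.py <<'E'
def plan(x,y,z,yaw):
    "grasp point target, tool down, yaw deg of tool x -> total shift (units .1 m, current tool axes), turn"
    T=tcp(); y_=np.radians(yaw); c,s=np.cos(y_),np.sin(y_)
    D=np.array([[c,s,0],[s,-c,0],[0,0,-1.]])
    t=np.array([x,y,z+.155])-T[:3,3]
    print('shift',(T[:3,:3].T@t*10).round(3),'turn',(R.from_matrix(T[:3,:3].T@D).as_rotvec()/(np.pi/2)).round(3))
def grip(c,h,side):
    h=np.radians(h); a=np.array([np.cos(h),np.sin(h)]); n=np.array([-a[1],a[0]])
    return np.array(c)+.012*a+side*.05625*n
E
python3 -m jog '[[[0,0,0.154],[0,0,0],0.45],[[0,0,0.154],[0,0,0],0.45],[[0,0,0.154],[0,0,0],0.45]]'
python3 -m jog '[[[0,0,0],[0.66,-0.92,0.2],0.45],[[0,0,0],[0.66,-0.92,0.2],0.45],[[0,0,0],[0.66,-0.92,0.2],0.45]]'
python3 -m jog '[[[0,0,0],[0.66,-0.92,0.2],0.45],[[0,0,0],[0.66,-0.92,0.2],0.45],[[0,0,0],[0.66,-0.92,0.2],0.45]]'
python3 -m jog '[[[0,0,0],[0.66,-0.92,0.2],0.45],[[0,0,0],[0.66,-0.92,0.2],0.45],[[0,0,0],[0.66,-0.92,0.2],0.45]]'
python3 -m jog '[[[0,0,-0.05],[0.66,-0.92,0.2],0.45],[[0,0,-0.05],[0.66,-0.92,0.2],0.45],[[0,0,-0.05],[0.66,-0.92,0.2],0.45],[[0,0,-0.05],[0.66,-0.92,0.2],0.45]]'
python3 - <<'E'
from h import *
plan(*grip((.400,-.186),4.5,-1),.058,4.5)
print(r.observe()['clock'],r.observe()['width'])
E
```

```text
clock: 0.57
ee_pos: [0.1503, -0.6066, 0.4044]
orientation: [-0.0, 1.0, 0.001, -0.0]
force: [-0.5, 0.4, -0.1]
width: 0.452
finger_force: 0.0
clock: 0.95
ee_pos: [0.2179, -0.5119, 0.3834]
orientation: [-0.002, 1.0, 0.003, -0.0]
force: [-0.8, -1.3, 0.8]
width: 0.453
finger_force: 0.0
clock: 1.32
ee_pos: [0.2833, -0.4208, 0.3641]
orientation: [-0.001, 1.0, 0.003, -0.0]
force: [-0.1, 0.4, -0.4]
width: 0.446
finger_force: 0.0
clock: 1.7
ee_pos: [0.349, -0.3294, 0.3444]
orientation: [-0.0, 1.0, 0.003, -0.0]
force: [0.2, -1.0, 0.4]
width: 0.449
finger_force: 0.0
clock: 2.2
ee_pos: [0.4138, -0.2401, 0.3254]
orientation: [0.001, 0.999, 0.04, 0.0]
force: [0.9, -0.5, -0.6]
width: 0.455
finger_force: 0.0
shift [0.024 0.011 1.124] turn [ 0.001 -0.     0.001]
2.2 0.4551821025662691
```

```bash
python3 -m jog '[[[0,0,0],[0.02,0.01,0.6],0.45],[[0,0,0],[0.02,0.01,0.6],0.45]]'
python3 -m jog '[[[0,0,0],[0,0,0.3],0.45],[[0,0,0],[0,0,0.52],0.45],[[0,0,0],[0,0,0.52],0.45],[[0,0,0],[0,0,0.52],0],[[0,0,0],[0,0,0.52],0],[[0,0,0],[0,0,0.52],0],[[0,0,0],[0,0,0.52],0],[[0,0,0],[0,0,0.52],0]]'
python3 -m jog '[[[0,0,0],[0,0,-0.1],0],[[0,0,0],[0,0,-0.3],0],[[0,0,0],[0,0,-0.6],0],[[0,0,0],[0,0,-1],0],[[0,0,0],[0,0,-1],0]]'
python3 - <<'E'
from h import *
p,d,P=cloud('scene'); cv2.imwrite('pics/lift.png',p[:,:,::-1])
for h in (0,): plan(*grip((.481,.288),0,-1),.158,0)
E
```

```text
clock: 2.45
ee_pos: [0.4136, -0.2398, 0.2611]
orientation: [-0.003, 0.999, 0.039, -0.003]
force: [-1.0, 0.5, 0.9]
width: 0.452
finger_force: 0.0
clock: 3.45
ee_pos: [0.4168, -0.2403, 0.2148]
orientation: [0.002, 0.999, 0.04, 0.001]
force: [-1.8, -1.8, 7.1]
width: 0.112
finger_force: 59.0
clock: 4.08
ee_pos: [0.4172, -0.24, 0.3169]
orientation: [0.003, 0.999, 0.04, 0.003]
force: [0.5, -0.3, -1.4]
width: 0.113
finger_force: 58.5
shift [ 1.138 -4.637  0.007] turn [ 0.002 -0.002  0.051]
```

View pics/lift.png

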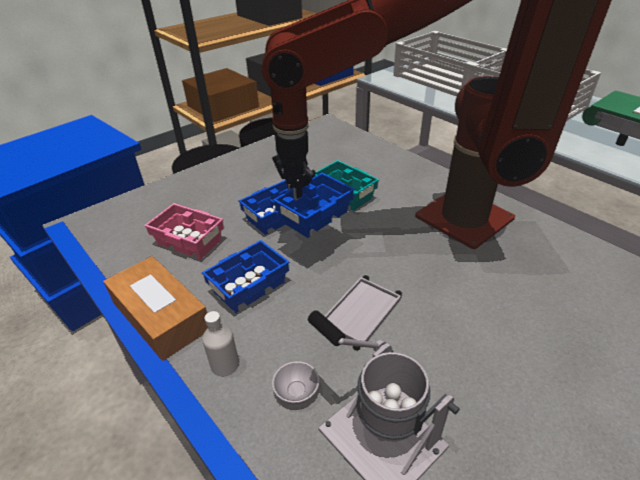

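```bash
python3 -m jog '[[[0,0,0],[0.1,-0.4,0],0],[[0,0,0],[0.22,-0.92,0],0],[[0,0,0],[0.22,-0.92,0],0]]' >/dev/null
python3 -m jog '[[[0,0,0],[0.1,-0.45,0],0],[[0,0,0],[0.22,-0.92,0],0],[[0,0,0],[0.22,-0.92,0],0]]' >/dev/null
python3 -m jog '[[[0,0,0],[0.1,-0.45,0],0],[[0,0,0],[0.22,-0.92,0],0],[[0,0,0],[0.22,-0.92,0],0]]' >/dev/null
python3 -m jog '[[[0,0,0],[0.1,-0.45,0],0],[[0,0,0],[0.22,-0.92,0],0],[[0,0,0],[0.22,-0.92,0],0]]' >/dev/null
python3 -m jog '[[[0,0,0.05],[0.1,-0.4,0],0],[[0,0,0.05],[0.22,-0.92,0],0],[[0,0,0.05],[0.22,-0.92,0],0],[[0,0,0.05],[0.22,-0.92,0],0],[[0,0,0.05],[0.22,-0.92,0],0]]'
python3 - <<'E'
from h import *
plan(*grip((.481,.288),0,-1),.060,0)
p,d,P=cloud('top')
for m,s,c in blobs(p,P,(105,120,60),(130,255,255),200):
    if s[2]>100 or c[0]>560: continue
    Q=P[m]; Q=Q[~np.isnan(Q[:,0])]
    z=np.percentile(Q[:,2],90); print('tote',c.round(),np.round(z,3),*[np.round(x,3) for x in totefit(Q,z)])
E
```

```text
clock: 6.25
ee_pos: [0.4893, 0.2262, 0.3123]
orientation: [0.0, 1.0, -0.0, -0.0]
force: [-0.3, 0.1, -0.7]
width: 0.114
finger_force: 59.7
shift [ 0.038 -0.056  0.973] turn [ 0.001  0.001 -0.001]
tote [371. 170.] 0.071 [ 0.616 -0.183] 1.48 168.041 122.836 74 0.012
tote [446. 255.] 0.071 [ 0.397 -0.367] -1.146 164.571 123.402 85 -0.011
tote [168. 248.] 0.167 [0.427 0.301] 89.197 72.02 65.919 0 0
```

```bash
python3 -m jog '[[[0,0,0],[0.04,-0.05,0.3],0],[[0,0,0],[0.04,-0.05,0.6],0],[[0,0,0],[0.04,-0.05,0.8],0],[[0,0,0],[0.04,-0.05,0.9],0],[[0,0,0],[0.04,-0.05,0.96],0],[[0,0,0],[0.04,-0.05,0.98],0],[[0,0,0],[0.04,-0.05,0.98],0]]'
python3 -m jog '[[[0,0,0],[0,0,0],0.45],[[0,0,0],[0,0,0],0.45],[[0,0,0],[0,0,0],0.45],[[0,0,0],[0,0,-0.5],0.45],[[0,0,0],[0,0,-1],0.45],[[0,0,0],[0,0,-1],0.45]]'
python3 -m jog '[[[0,0,0],[0,1,-0.9],0.45],[[0,0,0],[0,1,-0.9],0.45],[[0,0,0],[0,1,-0.9],0.45]]'
python3 - <<'E'
from h import *
p,d,P=cloud('top')
for m,s,c in blobs(p,P,(105,120,60),(130,255,255),200):
    if s[2]>100 or c[0]>560: continue
    Q=P[m]; Q=Q[~np.isnan(Q[:,0])]
    z=np.percentile(Q[:,2],90); print('tote',c.round(),np.round(z,3),*[np.round(x,3) for x in totefit(Q,z)])
plan(.6776,.160,.30,90); cv2.imwrite('pics/drop.png',p[120:300,130:330,::-1].repeat(3,0).repeat(3,1))
E
```

```text
clock: 7.18
ee_pos: [0.4935, 0.2331, 0.2153]
orientation: [-0.0, 1.0, 0.0, 0.001]
force: [0.3, 0.5, -1.3]
width: 0.109
finger_force: 59.6
clock: 7.92
ee_pos: [0.495, 0.2337, 0.3201]
orientation: [-0.001, 1.0, 0.001, 0.005]
force: [0.4, -0.4, 0.1]
width: 0.451
finger_force: 0.0
clock: 8.3
ee_pos: [0.494, 0.131, 0.4075]
orientation: [0.0, 1.0, -0.001, 0.002]
force: [-0.1, -0.0, 0.9]
width: 0.449
finger_force: 0.0
tote [371. 170.] 0.07 [ 0.617 -0.183] 1.605 168.382 122.185 76 0.011
tote [446. 255.] 0.071 [ 0.397 -0.366] -1.211 164.797 123.762 91 -0.014
tote [195. 243.] 0.069 [0.441 0.263] 176.095 89.21 66.766 0 0
shift [ 1.84  -0.289 -0.479] turn [ 0.002 -0.002 -1.001]
```

View pics/drop.png

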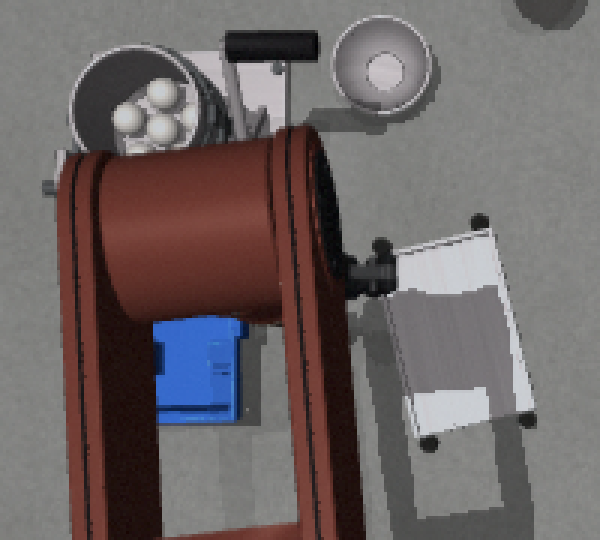

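```bash
python3 -m jog '[[[0,0,-0.12],[0,0,-0.5],0.7],[[0,0,-0.24],[0,0,-0.5],0.7],[[0,0,-0.35],[0,0,-0.5],0.7],[[0,0,-0.5],[0,0,-0.5],0.7],[[0,0,-0.6],[0,0,-0.5],0.7],[[0,0,-0.7],[0,0,-0.5],0.7],[[0,0,-0.85],[0,0,-0.5],0.7],[[0,0,-1],[0,0,-0.5],0.7],[[0,0,-1],[0,0,-0.5],0.7],[[0,0,-1],[0,0,-0.5],0.7]]'
python3 -m jog '[[[0,0,0],[0.15,0.5,0],0.7],[[0,0,0],[0.29,0.92,0],0.7],[[0,0,0],[0.29,0.92,0],0.7]]'
python3 -m jog '[[[0,0,0],[0,0.5,0],0.7],[[0,0,0],[0,0.92,0],0.7],[[0,0,0],[0,0.92,0],0.7],[[0,0,0],[0,0.92,0],0.7]]'
python3 - <<'E'
from h import *
s=r.observe(); print(s['joints'].round(2))
plan(.6776,.160,.217,90)
p,d,P=cloud('top')
for m,s,c in blobs(p,P,(105,120,60),(130,255,255),200):
    if s[2]>100 or c[0]>560: continue
    Q=P[m]; Q=Q[~np.isnan(Q[:,0])]
    z=np.percentile(Q[:,2],90); print('tote',c.round(),np.round(z,3),*[np.round(x,3) for x in totefit(Q,z)])
E
```

```text
clock: 9.6
ee_pos: [0.4929, 0.1338, 0.4525]
orientation: [-0.001, 0.707, 0.707, -0.001]
force: [-0.2, 0.1, 0.1]
width: 0.7
finger_force: 0.0
clock: 9.98
ee_pos: [0.5869, 0.1631, 0.4514]
orientation: [-0.001, 0.707, 0.707, -0.002]
force: [-0.8, 0.4, 0.1]
width: 0.697
finger_force: 0.0
clock: 10.48
ee_pos: [0.6765, 0.1624, 0.4539]
orientation: [-0.001, 0.707, 0.707, -0.001]
force: [0.0, -0.6, 0.1]
width: 0.698
finger_force: 0.0
[0.12 0.37 1.26 0.   1.52 0.12]
shift [-0.024  0.013  0.819] turn [-0.001  0.     0.   ]
tote [371. 170.] 0.07 [ 0.616 -0.183] 1.631 167.952 122.807 73 0.011
tote [446. 255.] 0.071 [ 0.397 -0.367] -1.193 164.611 122.907 85 -0.013
```

```bash
python3 -m jog '[[[0,0,0],[-0.02,0.01,0.4],0.7],[[0,0,0],[-0.02,0.01,0.7],0.7],[[0,0,0],[-0.02,0.01,0.82],0.7],[[0,0,0],[-0.02,0.01,0.82],0.5],[[0,0,0],[-0.02,0.01,0.82],0.3],[[0,0,0],[-0.02,0.01,0.82],0.31],[[0,0,0],[-0.02,0.01,0.82],0.31]]'
python3 - <<'E'
from h import *
p,d,P=cloud('scene'); cv2.imwrite('pics/lever.png',p[:,:,::-1])
E
```

```text
clock: 11.4
ee_pos: [0.6784, 0.1602, 0.3737]
orientation: [0.0, 0.707, 0.707, 0.001]
force: [-0.7, 0.6, 0.5]
width: 0.313
finger_force: 0.0
```

View pics/lever.png

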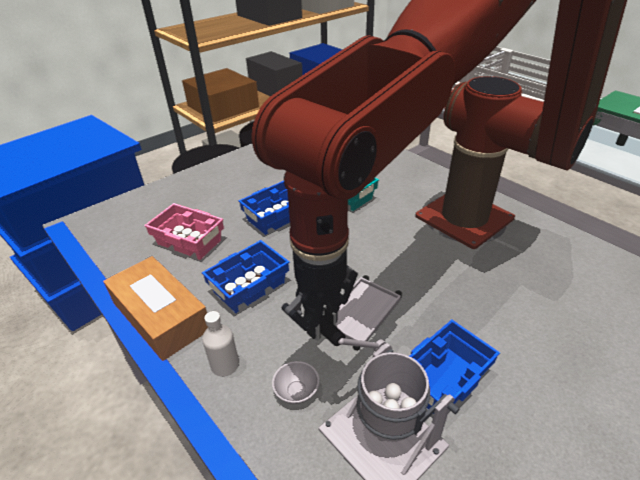

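```bash
cat >> h.py <<'E'
def arc(p0,p1,n,th0,th1,px=.5857,pz=.125,rad=.13):
    def T(f,first=False):
        ph=np.radians(p0+(p1-p0)*f); t=np.radians(th0+(th1-th0)*f)
        g=np.array([px+rad*np.sin(ph),pz+rad*np.cos(ph)]); return g-.155*np.array([np.sin(t),-np.cos(t)]),t
    a,t0=T(0); Y=np.array([np.cos(t0),np.sin(t0)]); Z=np.array([np.sin(t0),-np.cos(t0)])
    print(f'{p0}->{p1}:',[[round(-np.degrees(T(i/n)[1]-t0)/90,2),round((T(i/n)[0]-a)@Y*10,2),round((T(i/n)[0]-a)@Z*10,2)] for i in range(1,n+1)])
E
python3 - <<'E'
from h import *
arc(45,20,5,0,10);arc(20,-5,5,10,20);arc(-5,-30,5,20,30);arc(-30,-50,5,30,36);arc(-50,-65,4,36,40)
p,d,P=cloud('scene')
m=cv2.inRange(cv2.cvtColor(p,cv2.COLOR_RGB2HSV),(105,120,40),(130,255,255))>0
Q=P[m]; Q=Q[(Q[:,0]>.36)&(Q[:,0]<.6)&(Q[:,1]>.18)&(Q[:,1]<.42)&(abs(Q[:,2]-.069)<.006)]
print(len(Q),np.percentile(Q,[1,50,99],axis=0).round(3).tolist())
E
```

```text
45->20: [[np.float64(-0.02), np.float64(-0.14), np.float64(-0.08)], [np.float64(-0.04), np.float64(-0.28), np.float64(-0.14)], [np.float64(-0.07), np.float64(-0.43), np.float64(-0.2)], [np.float64(-0.09), np.float64(-0.59), np.float64(-0.24)], [np.float64(-0.11), np.float64(-0.74), np.float64(-0.28)]]
20->-5: [[np.float64(-0.02), np.float64(-0.15), np.float64(-0.05)], [np.float64(-0.04), np.float64(-0.31), np.float64(-0.09)], [np.float64(-0.07), np.float64(-0.48), np.float64(-0.12)], [np.float64(-0.09), np.float64(-0.64), np.float64(-0.14)], [np.float64(-0.11), np.float64(-0.81), np.float64(-0.15)]]
-5->-30: [[np.float64(-0.02), np.float64(-0.16), np.float64(-0.02)], [np.float64(-0.04), np.float64(-0.33), np.float64(-0.04)], [np.float64(-0.07), np.float64(-0.5), np.float64(-0.04)], [np.float64(-0.09), np.float64(-0.67), np.float64(-0.02)], [np.float64(-0.11), np.float64(-0.83), np.float64(-0.0)]]
-30->-50: [[np.float64(-0.01), np.float64(-0.12), np.float64(0.0)], [np.float64(-0.03), np.float64(-0.25), np.float64(0.01)], [np.float64(-0.04), np.float64(-0.37), np.float64(0.03)], [np.float64(-0.05), np.float64(-0.49), np.float64(0.06)], [np.float64(-0.07), np.float64(-0.61), np.float64(0.09)]]
-50->-65: [[np.float64(-0.01), np.float64(-0.11), np.float64(0.02)], [np.float64(-0.02), np.float64(-0.22), np.float64(0.05)], [np.float64(-0.03), np.float64(-0.32), np.float64(0.09)], [np.float64(-0.04), np.float64(-0.42), np.float64(0.13)]]
873 [[0.399, 0.23, 0.063], [0.462, 0.315, 0.069], [0.566, 0.35, 0.073]]
```

```bash
python3 -m jog '[[[-0.02,0,0],[0,-0.14,-0.08],0.31],[[-0.04,0,0],[0,-0.28,-0.14],0.31],[[-0.07,0,0],[0,-0.43,-0.2],0.31],[[-0.09,0,0],[0,-0.59,-0.24],0.31],[[-0.11,0,0],[0,-0.74,-0.28],0.31],[[-0.11,0,0],[0,-0.74,-0.28],0.31]]'
python3 -m jog '[[[-0.02,0,0],[0,-0.15,-0.05],0.31],[[-0.04,0,0],[0,-0.31,-0.09],0.31],[[-0.07,0,0],[0,-0.48,-0.12],0.31],[[-0.09,0,0],[0,-0.64,-0.14],0.31],[[-0.11,0,0],[0,-0.81,-0.15],0.31],[[-0.11,0,0],[0,-0.81,-0.15],0.31]]'
python3 - <<'E'
from h import *
p,d,P=cloud('scene'); cv2.imwrite('pics/lever2.png',p[180:480,160:560,::-1].repeat(2,0).repeat(2,1))
print(r.observe()['force'].round(1),r.observe()['joints'].round(2))
E
```

```text
clock: 12.25
ee_pos: [0.6044, 0.1603, 0.4029]
orientation: [0.062, 0.704, 0.705, 0.063]
force: [3.6, 0.5, 3.0]
width: 0.313
finger_force: 1.7
clock: 13.0
ee_pos: [0.5222, 0.1601, 0.4033]
orientation: [0.123, 0.696, 0.697, 0.123]
force: [2.1, 0.1, 4.1]
width: 0.307
finger_force: 2.0
[4.  0.2 4.3] [ 0.17 -0.09  1.87 -0.07  1.01  0.19]
```

View pics/lever2.png

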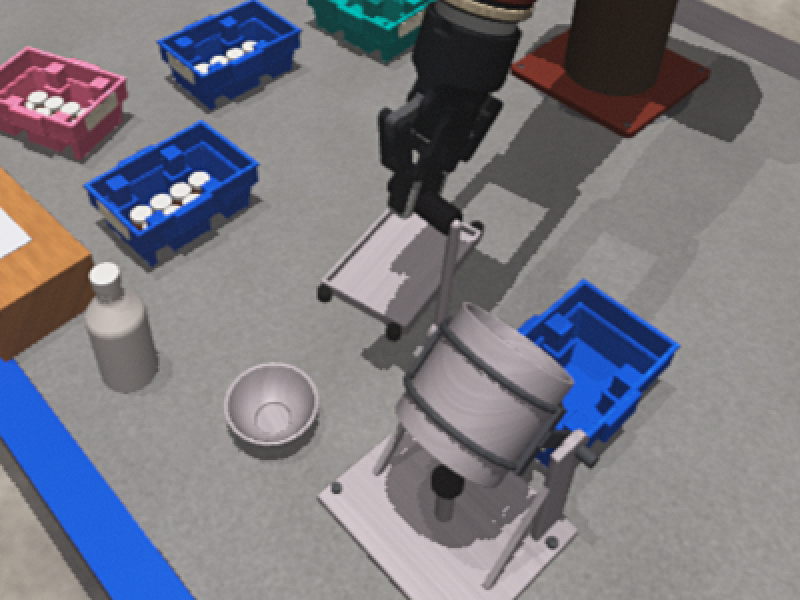

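```bash
python3 -m jog '[[[-0.02,0,0],[0,-0.16,-0.02],0.31],[[-0.04,0,0],[0,-0.33,-0.04],0.31],[[-0.07,0,0],[0,-0.5,-0.04],0.31],[[-0.09,0,0],[0,-0.67,-0.02],0.31],[[-0.11,0,0],[0,-0.83,0],0.31],[[-0.11,0,0],[0,-0.83,0],0.31]]'
python3 -m jog '[[[-0.01,0,0],[0,-0.12,0],0.31],[[-0.03,0,0],[0,-0.25,0.01],0.31],[[-0.04,0,0],[0,-0.37,0.03],0.31],[[-0.05,0,0],[0,-0.49,0.06],0.31],[[-0.07,0,0],[0,-0.61,0.09],0.31],[[-0.07,0,0],[0,-0.61,0.09],0.31]]'
python3 - <<'E'
from h import *
print(r.observe()['force'].round(1),r.observe()['joints'].round(2))
T=tcp(); print((T@[0,0,.155,1])[:3].round(4))
E
```

```text
clock: 13.8
ee_pos: [0.4433, 0.16, 0.3727]
orientation: [0.18, 0.683, 0.684, 0.18]
force: [-1.0, -0.5, -0.1]
width: 0.311
finger_force: 0.0
clock: 14.55
ee_pos: [0.3939, 0.1598, 0.3335]
orientation: [0.217, 0.672, 0.673, 0.217]
force: [-0.1, 0.3, 0.5]
width: 0.314
finger_force: 0.0
[-0.1  0.3  0.5] [ 0.26 -0.43  2.32 -0.24  0.66  0.4 ]
[0.4845 0.1598 0.2078]
```

```bash
python3 -m jog '[[[-0.01,0,0],[0,-0.11,0.02],0.31],[[-0.02,0,0],[0,-0.22,0.05],0.31],[[-0.03,0,0],[0,-0.32,0.09],0.31],[[-0.04,0,0],[0,-0.42,0.13],0.31],[[-0.04,0,0],[0,-0.42,0.13],0.31],[[-0.04,0,0],[0,-0.42,0.13],0.31],[[-0.04,0,0],[0,-0.42,0.13],0.31],[[-0.04,0,0],[0,-0.42,0.13],0.31]]'
python3 - <<'E'
from h import *
p,d,P=cloud('scene'); cv2.imwrite('pics/lever3.png',p[180:480,160:560,::-1].repeat(2,0).repeat(2,1))
print(r.observe()['force'].round(1),r.observe()['joints'].round(2))
T=tcp(); print((T@[0,0,.155,1])[:3].round(4))
E
```

```text
clock: 15.55
ee_pos: [0.3687, 0.1598, 0.2997]
orientation: [0.239, 0.665, 0.666, 0.239]
force: [0.0, -1.0, -0.2]
width: 0.308
finger_force: 0.0
[ 0.2 -1.8  0.3] [ 0.28 -0.47  2.43 -0.35  0.54  0.53]
[0.4674 0.1599 0.1803]
```

View pics/lever3.png

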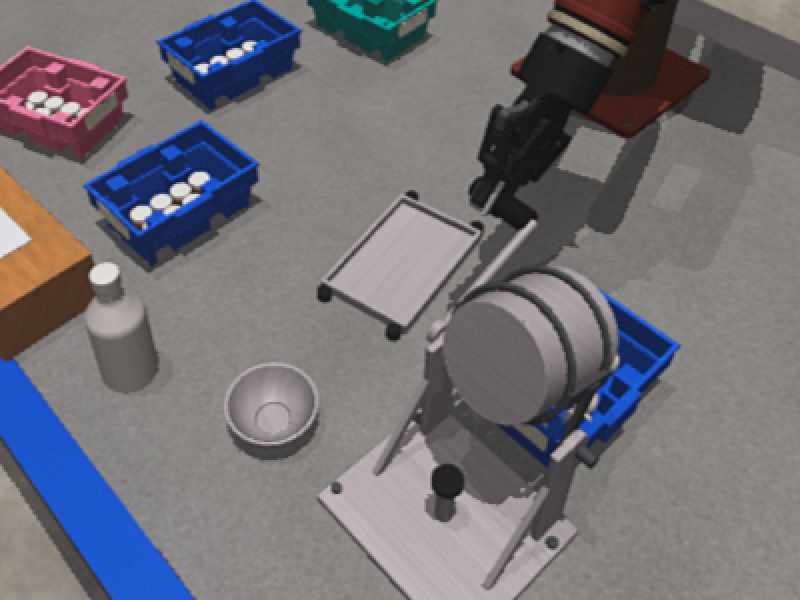

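```bash
python3 -m jog '[[[0,0,0],[0,0,0],0.31],[[0,0,0],[0,0,0],0.31],[[0,0,0],[0,0,0],0.31],[[0,0,0],[0,0,0],0.31],[[0,0,0],[0,0,0],0.31],[[0,0,0],[0,0,0],0.31],[[0,0,0],[0,0,0],0.31],[[0,0,0],[0,0,0],0.31]]' | head -1
python3 - <<'E' | sed 's/np.float64(\([-0-9.]*\))/\1/g'
from h import *
arc(-65,-40,5,41,33);arc(-40,-15,5,33,24);arc(-15,10,5,24,14);arc(10,30,4,14,6);arc(30,46,4,6,0)
E
```

```text
clock: 16.6
-65->-40: [[0.02, 0.15, -0.04], [0.04, 0.3, -0.07], [0.05, 0.46, -0.09], [0.07, 0.61, -0.1], [0.09, 0.77, -0.1]]
-40->-15: [[0.02, 0.16, -0.01], [0.04, 0.32, -0.0], [0.06, 0.49, 0.01], [0.08, 0.65, 0.04], [0.1, 0.8, 0.07]]
-15->10: [[0.02, 0.17, 0.02], [0.04, 0.33, 0.06], [0.07, 0.49, 0.1], [0.09, 0.64, 0.16], [0.11, 0.79, 0.23]]
10->30: [[0.02, 0.16, 0.05], [0.04, 0.31, 0.11], [0.07, 0.45, 0.19], [0.09, 0.59, 0.27]]
30->46: [[0.02, 0.11, 0.06], [0.03, 0.22, 0.12], [0.05, 0.32, 0.19], [0.07, 0.42, 0.26]]
```

```bash
python3 -m jog '[[[0.02,0,0],[0,0.15,-0.04],0.31],[[0.04,0,0],[0,0.3,-0.07],0.31],[[0.05,0,0],[0,0.46,-0.09],0.31],[[0.07,0,0],[0,0.61,-0.1],0.31],[[0.09,0,0],[0,0.77,-0.1],0.31],[[0.09,0,0],[0,0.77,-0.1],0.31]]'
python3 -m jog '[[[0.02,0,0],[0,0.16,-0.01],0.31],[[0.04,0,0],[0,0.32,0],0.31],[[0.06,0,0],[0,0.49,0.01],0.31],[[0.08,0,0],[0,0.65,0.04],0.31],[[0.1,0,0],[0,0.8,0.07],0.31],[[0.1,0,0],[0,0.8,0.07],0.31]]'
python3 -m jog '[[[0.02,0,0],[0,0.17,0.02],0.31],[[0.04,0,0],[0,0.33,0.06],0.31],[[0.07,0,0],[0,0.49,0.1],0.31],[[0.09,0,0],[0,0.64,0.16],0.31],[[0.11,0,0],[0,0.79,0.23],0.31],[[0.11,0,0],[0,0.79,0.23],0.31]]'
python3 - <<'E'
from h import *
T=tcp(); print((T@[0,0,.155,1])[:3].round(4),'want',.5857+.13*np.sin(np.radians(10)),.125+.13*np.cos(np.radians(10)),R.from_matrix(T[:3,:3]).as_euler('xyz',True).round(1))
E
```

```text
clock: 17.35
ee_pos: [0.4225, 0.1599, 0.3576]
orientation: [0.192, 0.68, 0.681, 0.192]
force: [0.3, 0.1, -0.3]
width: 0.311
finger_force: 0.0
clock: 18.1
ee_pos: [0.4941, 0.16, 0.3927]
orientation: [0.138, 0.693, 0.694, 0.138]
force: [-0.5, 0.1, -0.6]
width: 0.315
finger_force: 0.0
clock: 18.85
ee_pos: [0.5755, 0.16, 0.4011]
orientation: [0.078, 0.703, 0.703, 0.078]
force: [-0.7, 0.0, -0.3]
width: 0.313
finger_force: 0.0
[0.6093 0.16   0.2498] want 0.608274263096701 0.25302500789158705 [167.4   0.   90. ]
```

```bash
python3 -m jog '[[[0.02,0,0],[0,0.16,0.05],0.31],[[0.04,0,0],[0,0.31,0.11],0.31],[[0.07,0,0],[0,0.45,0.17],0.31],[[0.09,0,0],[0,0.59,0.25],0.31],[[0.09,0,0],[0,0.59,0.25],0.31]]'
python3 - <<'E'
from h import *
p,d,P=cloud('scene'); cv2.imwrite('pics/lever4.png',p[180:480,160:560,::-1].repeat(2,0).repeat(2,1))
T=tcp(); print((T@[0,0,.155,1])[:3].round(4),'want',.5857+.13*np.sin(np.radians(30)),.125+.13*np.cos(np.radians(30)),R.from_matrix(T[:3,:3]).as_euler('xyz',True).round(1))
E
```

```text
clock: 19.48
ee_pos: [0.6382, 0.1602, 0.3893]
orientation: [0.028, 0.706, 0.707, 0.028]
force: [-0.5, -0.1, 0.2]
width: 0.312
finger_force: 0.0
[0.65   0.1602 0.2351] want 0.6507 0.23758330249197704 [175.5   0.   90.1]
```

View pics/lever4.png

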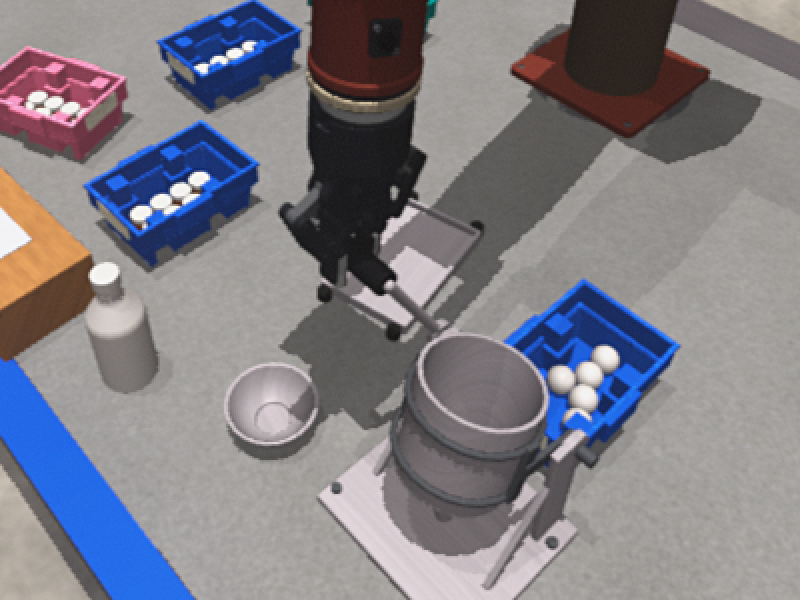

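```bash
python3 -m jog '[[[0.02,0,0],[0,0.11,0.05],0.31],[[0.03,0,0],[0,0.22,0.11],0.31],[[0.05,0,0],[0,0.32,0.18],0.31],[[0.05,0,0],[0,0.4,0.24],0.31],[[0.05,0,0],[0,0.4,0.24],0.31]]'
python3 -m jog '[[[0,0,0],[0,0.02,0.02],0.31],[[0,0,0],[0,0.03,0.03],0.31],[[0,0,0],[0,0.03,0.03],0.31]]'
```

```text
clock: 20.15
ee_pos: [0.68, 0.1602, 0.368]
orientation: [-0.001, 0.707, 0.707, -0.001]
force: [-1.8, -0.4, -1.5]
width: 0.309
finger_force: 1.3
clock: 20.52
ee_pos: [0.6811, 0.1604, 0.3677]
orientation: [-0.002, 0.707, 0.708, -0.003]
force: [-18.5, -2.2, 11.5]
width: 0.314
finger_force: 9.3
```

```bash
python3 -m jog '[[[0,0,0],[0,-0.03,-0.02],0.31],[[0,0,0],[0,-0.03,-0.03],0.7],[[0,0,0],[0,-0.03,-0.03],0.7],[[0,0,0],[0,-0.03,-0.03],0.7],[[0,0,0],[0,-0.03,-0.5],0.7],[[0,0,0],[0,-0.03,-1],0.7],[[0,0,0],[0,-0.03,-1],0.7]]'
python3 -m jog '[[[0,0,0],[0,-0.5,0],0.5],[[0,0,0],[0,-0.9,0],0.5],[[0,0,0.12],[0,-0.9,0],0.5],[[0,0,0.25],[0,-0.9,0],0.5],[[0,0,0.4],[0,-0.9,0],0.5],[[0,0,0.5],[0,-0.9,0],0.5],[[0,0,0.65],[0,-0.9,0],0.5],[[0,0,0.8],[0,-0.9,0],0.5],[[0,0,0.9],[0,-0.9,0],0.5],[[0,0,1],[0,-0.9,0],0.5],[[0,0,1],[0,-0.9,0],0.5],[[0,0,1],[0,-0.9,0],0.5]]'
python3 - <<'E'
from h import *
plan(.494,.2335,.160,0)
p,d,P=cloud('scene'); m=cv2.inRange(cv2.cvtColor(p,cv2.COLOR_RGB2HSV),(105,120,40),(130,255,255))>0
Q=P[m]; Q=Q[(Q[:,0]>.36)&(Q[:,0]<.6)&(Q[:,1]>.18)&(Q[:,1]<.42)&(abs(Q[:,2]-.069)<.006)]
print(len(Q),np.percentile(Q,[1,50,99],axis=0).round(3).tolist())
m=(p.max(2)>45)&(p.max(2)<256)
G=P[(p.max(2)<45)&(P[...,2]>.15)&(P[...,0]>.55)&(P[...,1]>.12)&(P[...,1]<.22)&(P[...,2]<.26)]; print('grip',len(G),np.percentile(G,[5,50,95],axis=0).round(3).tolist())
E
```

```text
clock: 21.4
ee_pos: [0.6812, 0.1602, 0.4733]
orientation: [0.003, 0.707, 0.707, 0.004]
force: [0.1, 1.0, -0.1]
width: 0.701
finger_force: 0.0
clock: 22.9
ee_pos: [0.5903, 0.16, 0.4655]
orientation: [0.0, 1.0, 0.001, -0.001]
force: [0.4, 0.3, 0.1]
width: 0.5
finger_force: 0.0
shift [-0.96  -0.736  1.506] turn [0.    0.001 0.001]
851 [[0.399, 0.23, 0.063], [0.463, 0.313, 0.069], [0.566, 0.35, 0.072]]
grip 541 [[0.675, 0.143, 0.217], [0.686, 0.176, 0.226], [0.693, 0.203, 0.229]]
```

```bash
python3 -m jog '[[[0,0,0],[-0.5,-0.36,0],0.45],[[0,0,0],[-0.96,-0.73,0],0.45],[[0,0,0],[-0.96,-0.73,0.6],0.45],[[0,0,0],[-0.96,-0.73,0.7],0.45]]' | head -2
python3 -m jog '[[[0,0,0],[0,0,0.5],0.45],[[0,0,0],[0,0,0.9],0.45],[[0,0,0],[0,0,0.9],0.45]]' | head -2
python3 - <<'E'
from h import *
plan(.494,.2335,.0590,0)
E
```

```text
clock: 23.45
ee_pos: [0.4924, 0.233, 0.3923]
clock: 23.82
ee_pos: [0.4937, 0.2321, 0.304]
shift [ 0.009 -0.015  0.9  ] turn [0.001 0.004 0.   ]
```

```bash
python3 -m jog '[[[0,0,0],[0.01,-0.01,0.4],0.45],[[0,0,0],[0.01,-0.01,0.8],0.45],[[0,0,0],[0.01,-0.01,0.9],0.45],[[0,0,0],[0.01,-0.01,0.9],0.45],[[0,0,0],[0.01,-0.01,0.9],0],[[0,0,0],[0.01,-0.01,0.9],0],[[0,0,0],[0.01,-0.01,0.9],0],[[0,0,0],[0.01,-0.01,0.9],0],[[0,0,0],[0.01,-0.01,0.9],0]]'
python3 -m jog '[[[0,0,0],[0,0,-0.05],0],[[0,0,0],[0,0,-0.15],0],[[0,0,0],[0,0,-0.3],0],[[0,0,0],[0,0,-0.5],0],[[0,0,0],[0,0,-0.7],0],[[0,0,0],[0,0,-0.8],0],[[0,0,0],[0,0,-0.8],0]]'
python3 - <<'E'
from h import *
plan(*grip((.472,.052),12.3,-1),.14,12.3)
E
```

```text
clock: 24.95
ee_pos: [0.4963, 0.2343, 0.2188]
orientation: [-0.0, 1.0, 0.001, 0.002]
force: [-0.7, -1.4, 6.7]
width: 0.108
finger_force: 58.9
clock: 25.82
ee_pos: [0.4955, 0.2341, 0.2976]
orientation: [-0.0, 1.0, 0.0, 0.001]
force: [1.2, -0.1, -2.4]
width: 0.108
finger_force: 58.5
shift [-1.000e-03  2.345e+00  2.500e-02] turn [-0.    -0.001 -0.136]
```

```bash
python3 -m jog '[[[0,0,0],[0,0.1,0],0],[[0,0,0],[0,0.3,0],0],[[0,0,0],[0,0.55,0],0],[[0,0,0],[0,0.8,0],0]]'|head -2
python3 -m jog '[[[0,0,0],[0,0.25,0],0],[[0,0,0],[0,0.5,0],0],[[0,0,0],[0,0.75,0],0],[[0,0,-0.03],[0,0.8,0],0]]'|head -2
python3 -m jog '[[[0,0,-0.04],[0,0.2,0],0],[[0,0,-0.08],[0,0.45,0],0],[[0,0,-0.11],[0,0.65,0],0],[[0,0,-0.11],[0,0.75,0],0],[[0,0,-0.11],[0,0.75,0],0],[[0,0,-0.11],[0,0.75,0],0]]'|head -2
python3 - <<'E'
from h import *
plan(*grip((.472,.052),12.3,-1),.0675,12.3)
p,d,P=cloud('scene'); cv2.imwrite('pics/base1.png',p[180:480,160:560,::-1].repeat(2,0).repeat(2,1))
E
```

```text
clock: 26.32
ee_pos: [0.4949, 0.1521, 0.2957]
clock: 26.82
ee_pos: [0.4949, 0.0714, 0.2958]
clock: 27.58
ee_pos: [0.4988, -0.0007, 0.2963]
shift [-0.029 -0.009  0.738] turn [-0.     0.     0.004]
```

View pics/base1.png

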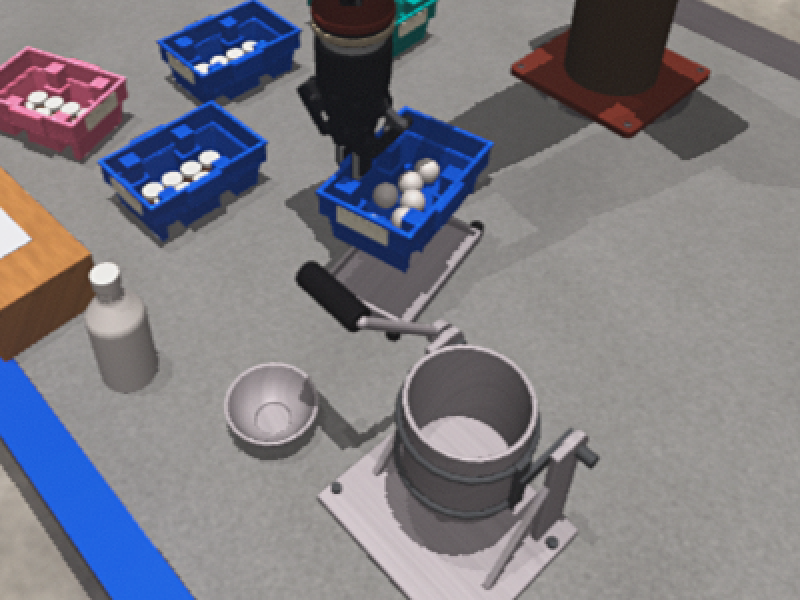

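```bash
python3 -m jog '[[[0,0,0],[-0.01,-0.01,0.2],0],[[0,0,0],[-0.01,-0.01,0.4],0],[[0,0,0],[-0.01,-0.01,0.55],0],[[0,0,0],[-0.01,-0.01,0.65],0],[[0,0,0],[-0.01,-0.01,0.7],0],[[0,0,0],[-0.01,-0.01,0.74],0],[[0,0,0],[-0.01,-0.01,0.75],0],[[0,0,0],[-0.01,-0.01,0.75],0]]'
python3 - <<'E'
from h import *
p,d,P=cloud('top'); cv2.imwrite('pics/topb.png',p[:,:,::-1])
E
```

```text
clock: 28.62
ee_pos: [0.4982, -0.0003, 0.2228]
orientation: [0.0, 0.994, 0.11, 0.0]
force: [-4.0, -0.6, 6.8]
width: 0.108
finger_force: 60.0
```

```bash
python3 -m jog '[[[0,0,0],[0,0,0],0.45],[[0,0,0],[0,0,0],0.45],[[0,0,0],[0,0,0],0.45],[[0,0,0],[0,0,-0.5],0.45],[[0,0,0],[0,0,-1],0.45],[[0,0,0],[0,0,-1],0.45]]'
python3 -m jog '[[[0,0,0.14],[0,1,-0.5],0.45],[[0,0,0.14],[0,1,-0.5],0.45],[[0,0,0.14],[0,1,-0.5],0.45]]' >/dev/null
python3 -m jog '[[[0,0,0],[0,1,0],0.45],[[0,0,0],[0,1,0],0.45],[[0,0,0],[0,1,0],0.45]]'>/dev/null
python3 -m jog '[[[0,0,0],[0,1,0],0.45],[[0,0,0],[0,1,0],0.45],[[0,0,0],[0,1,0],0.45]]'|head -2
python3 - <<'E'
from h import *
p,d,P=cloud('top'); cv2.imwrite('pics/topc.png',p[:,:,::-1])
for m,s,c in blobs(p,P,(105,120,60),(130,255,255),200):
    if s[2]>100 or c[0]>560: continue
    Q=P[m]; Q=Q[~np.isnan(Q[:,0])]
    z=np.percentile(Q[:,2],90); print('tote',c.round(),np.round(z,3),*[np.round(x,3) for x in totefit(Q,z)])
E
```

```text
clock: 29.42
ee_pos: [0.4997, -0.0004, 0.3263]
orientation: [0.001, 0.994, 0.11, 0.005]
force: [0.3, -0.2, -0.3]
width: 0.45
finger_force: 0.0
clock: 30.55
ee_pos: [0.5196, -0.2982, 0.37]
tote [380. 182.] 0.07 [ 0.585 -0.207] 0.102 168.085 122.132 83 0.012
tote [279. 230.] 0.074 [0.471 0.05 ] 12.893 168.773 121.462 67 0.01
tote [445. 233.] 0.07 [ 0.459 -0.369] 88.94 113.384 40.721 0 0
```

View pics/topc.png

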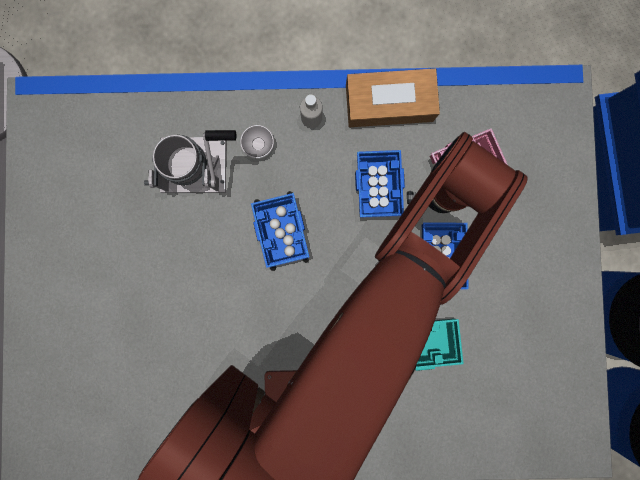

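```bash
python3 - <<'E'
from h import *
plan(*grip((.585,-.207),.1,-1),.059,.1)
E
python3 -m jog '[[[0,0,0],[0.77,-0.35,0],0.45],[[0,0,0],[0.77,-0.35,0.3],0.45],[[0,0,0],[0.77,-0.35,0.7],0.45],[[0,0,0],[0.77,-0.35,0.7],0.45]]'
python3 - <<'E'
from h import *
plan(*grip((.585,-.207),.1,-1),.059,.1)
E
```

```text
shift [ 0.776 -0.333  1.559] turn [-0.002  0.001 -0.001]
clock: 31.1
ee_pos: [0.5956, -0.2591, 0.2966]
orientation: [-0.003, 1.0, 0.002, -0.004]
force: [-0.4, -0.3, 0.1]
width: 0.451
finger_force: 0.0
shift [0.022 0.046 0.826] turn [-0.004  0.005  0.001]
```

```bash
python3 -m jog '[[[0,0,0],[0.01,0.03,0.4],0.45],[[0,0,0],[0.01,0.03,0.75],0.45],[[0,0,0],[0.01,0.03,0.82],0.45],[[0,0,0],[0.01,0.03,0.82],0.45],[[0,0,0],[0.01,0.03,0.82],0],[[0,0,0],[0.01,0.03,0.82],0],[[0,0,0],[0.01,0.03,0.82],0],[[0,0,0],[0.01,0.03,0.82],0],[[0,0,0],[0.01,0.03,0.82],0]]'
python3 -m jog '[[[0,0,0],[0,0,-0.1],0],[[0,0,0],[0,0,-0.3],0],[[0,0,0],[0,0,-0.6],0],[[0,0,0],[0,0,-1],0],[[0,0,0],[0,0,-1],0]]'
python3 -m jog '[[[0,0,0],[0,0,-0.4],0],[[0,0,0],[0,0,-0.8],0],[[0,0,0],[0,0,-0.8],0]]'
python3 - <<'E'
from h import *
plan(*grip((.471,.051),192.6,-1),.24,192.6)
print(r.observe()['joints'].round(2))
E
```

```text
clock: 32.22
ee_pos: [0.5987, -0.2656, 0.2222]
orientation: [0.0, 1.0, 0.0, 0.001]
force: [-1.5, 2.7, 6.2]
width: 0.105
finger_force: 58.9
clock: 32.85
ee_pos: [0.5993, -0.2666, 0.3258]
orientation: [0.003, 1.0, 0.0, 0.004]
force: [0.2, -0.6, -1.7]
width: 0.11
finger_force: 58.7
clock: 33.22
ee_pos: [0.5985, -0.2662, 0.4037]
orientation: [0.002, 1.0, 0.0, 0.003]
force: [0.5, -1.0, -2.2]
width: 0.105
finger_force: 59.0
shift [-1.513 -3.696  0.063] turn [-0.005 -0.004  1.86 ]
[-0.54  0.29  1.45 -0.    1.4   1.03]
```

```bash
python3 -m jog '[[[0,0,0],[-0.1,-0.2,0],0],[[0,0,0],[-0.25,-0.6,0],0],[[0,0,0],[-0.38,-0.93,0],0]]'|head -2
python3 -m jog '[[[0,0,0],[-0.2,-0.5,0],0],[[0,0,0],[-0.38,-0.93,0],0],[[0,0,0],[-0.38,-0.93,0],0]]'|head -2
python3 -m jog '[[[0,0,0],[-0.2,-0.5,0],0],[[0,0,0],[-0.38,-0.93,0],0],[[0,0,0],[-0.38,-0.93,0],0]]'|head -2
python3 -m jog '[[[0,0,0],[-0.2,-0.5,0],0],[[0,0,0],[-0.38,-0.9,0],0],[[0,0,0],[-0.38,-0.9,0],0]]'|head -2
python3 -m jog '[[[0,0,-0.1],[0,0,0],0],[[0,0,-0.2],[0,0,0],0],[[0,0,-0.3],[0,0,0],0],[[0,0,-0.4],[0,0,0],0],[[0,0,-0.5],[0,0,0],0],[[0,0,-0.6],[0,0,0],0],[[0,0,-0.7],[0,0,0],0],[[0,0,-0.8],[0,0,0],0],[[0,0,-0.9],[0,0,0],0],[[0,0,-1],[0,0,0],0],[[0,0,-1],[0,0,0],0]]'|head -3
python3 -m jog '[[[0,0,-0.1],[0,0,0],0],[[0,0,-0.2],[0,0,0],0],[[0,0,-0.3],[0,0,0],0],[[0,0,-0.4],[0,0,0],0],[[0,0,-0.5],[0,0,0],0],[[0,0,-0.6],[0,0,0],0],[[0,0,-0.7],[0,0,0],0],[[0,0,-0.8],[0,0,0],0],[[0,0,-0.9],[0,0,0],0],[[0,0,-1],[0,0,0],0],[[0,0,-1],[0,0,0],0]]'|head -3
python3 - <<'E'
from h import *
plan(*grip((.471,.051),192.6,-1),.155,192.6)
print(r.observe()['joints'].round(2))
E
```

```text
clock: 33.6
ee_pos: [0.5586, -0.1714, 0.3968]
clock: 33.98
ee_pos: [0.5201, -0.0771, 0.3973]
clock: 34.35
ee_pos: [0.4826, 0.0148, 0.398]
clock: 34.72
ee_pos: [0.445, 0.1041, 0.3985]
clock: 36.1
ee_pos: [0.4463, 0.1018, 0.3989]
orientation: [0.0, 0.708, 0.706, -0.0]
clock: 37.48
ee_pos: [0.4459, 0.1025, 0.3991]
orientation: [-0.0, 0.002, 1.0, -0.0]
shift [-0.012  0.008  0.891] turn [-0.    -0.    -0.143]
[ 0.05 -0.19  1.95 -0.    1.38 -1.51]
```

```bash
python3 -m jog '[[[0,0,-0.07],[-0.01,0.01,0.1],0],[[0,0,-0.143],[-0.01,0.01,0.3],0],[[0,0,-0.143],[-0.01,0.01,0.5],0],[[0,0,-0.143],[-0.01,0.01,0.7],0],[[0,0,-0.143],[-0.01,0.01,0.7],0]]'|head -3
python3 - <<'E'
from h import *
plan(*grip((.471,.051),192.6,-1),.133,192.6)
p,d,P=cloud('top')
for m,s,c in blobs(p,P,(105,120,60),(130,255,255),200):
    if s[2]>100 or c[0]>560: continue
    Q=P[m]; Q=Q[~np.isnan(Q[:,0])]
    z=np.percentile(Q[:,2],90); print('tote',c.round(),np.round(z,3),*[np.round(x,3) for x in totefit(Q,z)])
p,d,P=cloud('scene'); cv2.imwrite('pics/stk.png',p[180:480,160:560,::-1].repeat(2,0).repeat(2,1))
E
```

```text
clock: 38.1
ee_pos: [0.4459, 0.1038, 0.3277]
orientation: [-0.002, -0.11, 0.994, 0.0]
shift [-0.012 -0.008  0.397] turn [ 0.    -0.003  0.001]
tote [285. 226.] 0.176 [0.473 0.045] 17.948 175.902 110.349 0 0
tote [446. 255.] 0.071 [ 0.397 -0.367] -1.076 164.63 123.603 90 -0.015
```

View pics/stk.png

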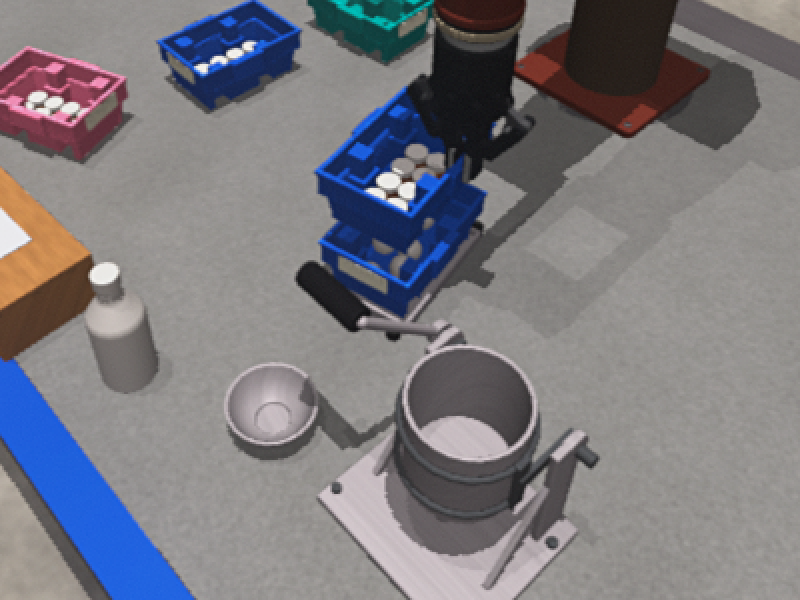

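```bash
python3 -m jog '[[[0,0,0],[0,-0.01,0.15],0],[[0,0,0],[0,-0.01,0.25],0],[[0,0,0],[0,-0.01,0.32],0],[[0,0,0],[0,-0.01,0.37],0],[[0,0,0],[0,-0.01,0.4],0],[[0,0,0],[0,-0.01,0.41],0],[[0,0,0],[0,-0.01,0.41],0]]'
```

```text
clock: 39.08
ee_pos: [0.4468, 0.1033, 0.2886]
orientation: [0.0, -0.113, 0.994, -0.0]
force: [-0.1, -0.5, -2.1]
width: 0.106
finger_force: 59.7
```

```bash
python3 -m jog '[[[0,0,0],[0,0,0.02],0],[[0,0,0],[0,0,0.03],0],[[0,0,0],[0,0,0.03],0]]'
```

```text
clock: 39.45
ee_pos: [0.4472, 0.1035, 0.2881]
orientation: [0.0, -0.113, 0.994, 0.0]
force: [-8.7, 0.7, 16.4]
width: 0.109
finger_force: 62.5
```

```bash
python3 -m jog '[[[0,0,0],[0,0,-0.03],0],[[0,0,0],[0,0,-0.03],0.45],[[0,0,0],[0,0,-0.03],0.45],[[0,0,0],[0,0,-0.03],0.45],[[0,0,0],[0,0,-0.5],0.45],[[0,0,0],[0,0,-1],0.45],[[0,0,0],[0,0,-1],0.45]]'
python3 -m jog '[[[0,0,0.15],[0,-1,0],0.45],[[0,0,0.15],[0,-1,0],0.45],[[0,0,0.15],[0,-1,0],0.45]]'>/dev/null
python3 -m jog '[[[0,0,0],[0,-1,0],0.45],[[0,0,0],[0,-1,0],0.45],[[0,0,0],[0,-1,0],0.45]]'>/dev/null
python3 -m jog '[[[0,0,0],[0,-1,0],0.45],[[0,0,0],[0,-1,0],0.45],[[0,0,0],[0,-1,0],0.45]]'|head -3
python3 - <<'E'
from h import *
p,d,P=cloud('top')
for m,s,c in blobs(p,P,(105,120,60),(130,255,255),200):
    if s[2]>100 or c[0]>560: continue
    Q=P[m]; Q=Q[~np.isnan(Q[:,0])]
    z=np.percentile(Q[:,2],90); print('tote',c.round(),np.round(z,3),*[np.round(x,3) for x in totefit(Q,z)])
plan(*grip((.397,-.367),-1.1,1),.063,178.9)
E
```

```text
clock: 40.33
ee_pos: [0.4482, 0.1033, 0.3901]
orientation: [0.004, -0.113, 0.994, -0.0]
force: [-0.3, 0.1, 0.5]
width: 0.451
finger_force: 0.0
clock: 41.45
ee_pos: [0.4671, -0.1947, 0.3848]
orientation: [-0.0, 0.006, 1.0, 0.0]
tote [278. 228.] 0.136 [0.474 0.051] -167.11 167.693 122.042 83 -0.013
tote [455. 262.] 0.071 [ 0.396 -0.375] 174.023 172.44 106.818 0 0
shift [ 0.556 -1.183  1.666] turn [ 0.001 -0.001  0.005]
```

```bash
python3 -m jog '[[[0,0,0],[0.28,-0.6,0],0.45],[[0,0,0],[0.4,-0.9,0],0.45],[[0,0,0],[0.4,-0.9,0.4],0.45],[[0,0,0],[0.4,-0.9,0.7],0.45],[[0,0,0],[0.4,-0.9,0.7],0.45]]'|head -3
python3 - <<'E'
from h import *
plan(*grip((.397,-.367),-1.1,1),.063,178.9)
p,d,P=cloud('wrist'); cv2.imwrite('pics/w.png',p[:,:,::-1])
E
```

```text
clock: 42.12
ee_pos: [0.4257, -0.2812, 0.3126]
orientation: [-0.002, 0.004, 1.0, 0.002]
shift [ 0.15  -0.304  0.946] turn [ 0.003 -0.003  0.007]
```

View pics/w.png

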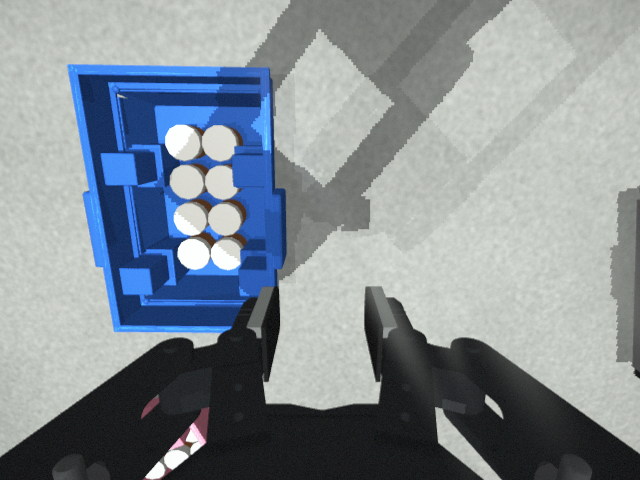

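Run:
```python
from h import *
p,d,P=cloud('wrist')
for m,s,c in blobs(p,P,(100,120,40),(130,255,255),2000):
    Q=P[m]; Q=Q[~np.isnan(Q[:,0])]
    z=np.percentile(Q[:,2],90); print('tote',c.round(),np.round(z,3),*[np.round(x,3) for x in totefit(Q,z)])
```

```text
tote [178. 187.] 0.07 [ 0.398 -0.367] -1.365 168.587 123.032 1147 -0.01
```

```bash
python3 -m jog '[[[0,0,0],[0.15,-0.3,0.1],0.45],[[0,0,0],[0.15,-0.3,0.4],0.45],[[0,0,0],[0.15,-0.3,0.8],0.45],[[0,0,0],[0.15,-0.3,0.93],0.45],[[0,0,0],[0.15,-0.3,0.93],0.45],[[0,0,0],[0.15,-0.3,0.93],0],[[0,0,0],[0.15,-0.3,0.93],0],[[0,0,0],[0.15,-0.3,0.93],0],[[0,0,0],[0.15,-0.3,0.93],0],[[0,0,0],[0.15,-0.3,0.93],0]]'
python3 -m jog '[[[0,0,0],[0,0,-0.1],0],[[0,0,0],[0,0,-0.3],0],[[0,0,0],[0,0,-0.6],0],[[0,0,0],[0,0,-1],0],[[0,0,0],[0,0,-1],0]]'
python3 -m jog '[[[0,0,0],[0,0,-0.4],0],[[0,0,0],[0,0,-0.8],0],[[0,0,0],[0,0,-1],0],[[0,0,0],[0,0,-1],0]]'
python3 - <<'E'
from h import *
plan(*grip((.474,.051),12.9,1),.26,192.9)
E
```

```text
clock: 43.48
ee_pos: [0.4116, -0.3141, 0.2245]
orientation: [0.001, 0.005, 1.0, -0.001]
force: [-0.4, 2.0, 6.0]
width: 0.106
finger_force: 59.3
clock: 44.1
ee_pos: [0.4118, -0.3147, 0.3269]
orientation: [0.003, 0.005, 1.0, -0.003]
force: [0.6, -0.9, -2.0]
width: 0.105
finger_force: 58.7
clock: 44.6
ee_pos: [0.411, -0.3138, 0.4234]
orientation: [0.001, 0.005, 1.0, -0.001]
force: [0.2, 0.3, -2.9]
width: 0.106
finger_force: 58.9
shift [-0.579  4.229  0.078] turn [-0.001  0.001 -0.15 ]
```

```bash
python3 -m jog '[[[0,0,0],[0,0.2,0],0],[[0,0,0],[-0.05,0.5,0],0],[[0,0,0],[-0.12,0.85,0],0]]'|head -2
python3 -m jog '[[[0,0,0],[-0.06,0.42,0],0],[[0,0,0],[-0.12,0.85,0],0],[[0,0,0],[-0.12,0.85,0],0]]'|head -2
python3 -m jog '[[[0,0,0],[-0.06,0.42,0],0],[[0,0,0],[-0.12,0.85,0],0],[[0,0,0],[-0.12,0.85,0],0]]'|head -2
python3 -m jog '[[[0,0,0],[-0.06,0.42,0],0],[[0,0,0],[-0.12,0.85,0],0],[[0,0,0],[-0.12,0.85,0],0]]'|head -2
python3 -m jog '[[[0,0,-0.05],[-0.06,0.42,0],0],[[0,0,-0.1],[-0.12,0.83,0],0],[[0,0,-0.15],[-0.12,0.83,0],0],[[0,0,-0.15],[-0.12,0.83,0],0],[[0,0,-0.15],[-0.12,0.83,0],0]]'|head -3
python3 - <<'E'
from h import *
plan(*grip((.474,.051),12.9,1),.1985,192.9)
p,d,P=cloud('top')
for m,s,c in blobs(p,P,(105,120,60),(130,255,255),200):
    if s[2]>100 or c[0]>560: continue
    Q=P[m]; Q=Q[~np.isnan(Q[:,0])]
    z=np.percentile(Q[:,2],90); print('tote',c.round(),np.round(z,3),*[np.round(x,3) for x in totefit(Q,z)])
E
```

```text
clock: 44.98
ee_pos: [0.4231, -0.227, 0.4201]
clock: 45.35
ee_pos: [0.4361, -0.1406, 0.4204]
clock: 45.72
ee_pos: [0.449, -0.057, 0.421]
clock: 46.1
ee_pos: [0.4621, 0.027, 0.4214]
clock: 46.72
ee_pos: [0.4752, 0.1075, 0.422]
orientation: [-0.0, -0.111, 0.994, -0.0]
shift [0.017 0.014 0.685] turn [-0.    -0.001 -0.002]
tote [281. 226.] 0.267 [0.476 0.038] 7.959 174.469 102.59 0 0
```

```bash
python3 -m jog '[[[0,0,0],[0.02,0.01,0.2],0],[[0,0,0],[0.02,0.01,0.4],0],[[0,0,0],[0.02,0.01,0.5],0],[[0,0,0],[0.02,0.01,0.58],0],[[0,0,0],[0.02,0.01,0.64],0],[[0,0,0],[0.02,0.01,0.67],0],[[0,0,0],[0.02,0.01,0.69],0],[[0,0,0],[0.02,0.01,0.69],0]]'
python3 -m jog '[[[0,0,0],[0,0,0.01],0],[[0,0,0],[0,0,0.02],0],[[0,0,0],[0,0,0.02],0]]'
```

```text
clock: 47.78
ee_pos: [0.473, 0.1093, 0.3536]
orientation: [0.0, -0.113, 0.994, -0.0]
force: [-0.1, 0.2, -1.8]
width: 0.107
finger_force: 59.9
clock: 48.15
ee_pos: [0.4732, 0.1094, 0.3526]
orientation: [0.001, -0.113, 0.994, 0.0]
force: [-2.6, 2.0, 6.1]
width: 0.108
finger_force: 60.9
```

Contact; release, back off and check.

```bash
python3 -m jog '[[[0,0,0],[0,0,0],0.45],[[0,0,0],[0,0,0],0.45],[[0,0,0],[0,0,0],0.45],[[0,0,0],[0,0,-0.5],0.45],[[0,0,0],[0,0,-1],0.45],[[0,0,0],[0,0,-1],0.45]]'
python3 -m jog '[[[0,0,0],[0,-1,0],0.45],[[0,0,0],[0,-1,0],0.45],[[0,0,0],[0,-1,0],0.45]]'>/dev/null
python3 -m jog '[[[0,0,0],[0,-1,0],0.45],[[0,0,0],[0,-1,0],0.45],[[0,0,0],[0,-1,0],0.45]]'>/dev/null
python3 -m jog '[[[0,0,0],[0,-1,0],0.45],[[0,0,0],[0,-1,0],0.45],[[0,0,0],[0,-1,0],0.45]]'|head -3
python3 - <<'E'
from h import *
p,d,P=cloud('top')
for m,s,c in blobs(p,P,(105,120,60),(130,255,255),200):
    if s[2]>100 or c[0]>560: continue
    Q=P[m]; Q=Q[~np.isnan(Q[:,0])]
    z=np.percentile(Q[:,2],90); print('tote',c.round(),np.round(z,3),*[np.round(x,3) for x in totefit(Q,z)])
p,d,P=cloud('scene'); cv2.imwrite('pics/end.png',p[:,:,::-1])
E
```

```text
clock: 48.9
ee_pos: [0.474, 0.1093, 0.4564]
orientation: [0.004, -0.113, 0.994, -0.0]
force: [1.0, -0.4, -0.4]
width: 0.449
finger_force: 0.0
clock: 50.02
ee_pos: [0.5402, -0.1836, 0.4504]
orientation: [-0.001, -0.112, 0.994, 0.001]
tote [275. 226.] 0.198 [0.472 0.051] 12.361 167.722 122.433 90 0.011
```

View pics/end.png

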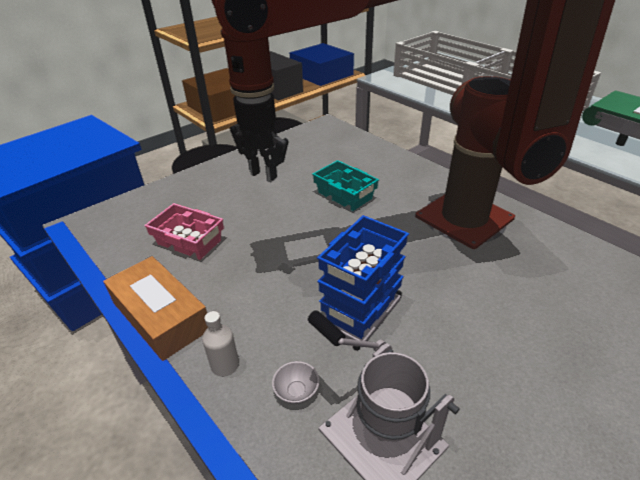

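The picture shows a three-high pile at (363,275). The top rim is at 0.198 m, as it should be for totes standing on their ribs. The pot is upright and empty, and the bottle and dish have not moved.

```bash
python3 -c "
from plant import sign_off; print(sign_off())"
```

```text
the job is handed in; nothing more can be done
None
```

The job is done and handed in at about 50 s: the balls are in the tote, the pot is upright and empty, and the filled tote is in the base with both packed totes stacked end for end on it.

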